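Hold the instrument box lid at its balance point with the lid rod

TASK

The steel instrument box is fresh from the steriliser and too hot to touch: take the lid rod from its rest, pass its tip well through the lifting eye at the corner of the closed lid, and with the rod swing the lid up to its balance point, where it stands upright and would fall neither shut nor open. Do not touch the box with the gripper, do not let the lid drop or go over backwards, and leave the sample cup, the vial and the carton where they are. Finish while still holding the rod in the eye and the lid steady at its balance point; let nothing go.

Things in the scene. Friction and masses are not known exactly. Their poses are not given: they have to be found in the camera images.
- box: Plain stainless instrument box, 111 x 218 x 36 mm without the knob (51 mm with it), fixed to the worktop. Origin: centre of its underside. x points from the front (nearer the robot) to the hinge side, y along the box, z up. Its flat lid is hinged along the rear top edge, has a knob (16 mm wide, 15 mm tall) at x = -21, y = 0, and carries a steel lifting eye at its front corner on the -y end.
- hinge (a point): Middle of the lid's hinge axis, on the box at x = 53, z = 35 mm of the box frame; the hinge axis runs along the box's y.
- box_lid (a joint): Lid angle in rad: 0 shut, growing as the front edge rises and goes over towards +x of the box; stop at 2.09. The lid with its eye weighs 0.2 kg, its hinge is nearly free. It balances at 1.56 (lid upright over the hinge); below that it falls shut, above that it falls open.
- eye (a point): Centre of the hole of the lifting eye: a ring standing upright on the lid, hole 16 mm, 27 mm outside, 6 mm thick, hole axis along the box's y (parallel to the hinge). With the lid shut it is at x = -43.7, y = -92, z = 52 mm of the box frame (16 mm above the lid, 17 mm in from the end edge), so 97 mm in front of the hinge and 17 mm above it. It turns with the lid; the axes of this point are the lid's.
- rod: Loose lid rod, 0.12 kg. Origin: middle of its handle, on the rod's axis; x runs along the rod towards the tip. Black square handle 15 x 15 mm, from x = -40 to 40; steel collar 18 mm wide from 40 to 44; round steel shaft 8 mm thick from 44 to 150, tapering to a 4 mm tip at 158; a round 8 mm tail from -40 to -85. At the start it lies level in the rest, axis 45 mm above the worktop, tip pointing away from the robot (about +x).
- rod_tip (a point): Point of the rod's tip, at x = 158 mm of the rod. Pushed in up to the collar, the middle of the handle would be only 30 mm from the end of the box; with the tip 40 mm through it is 100 mm from it.
- rest: Fixed grey-painted rest of the rod: base plate 215 x 50 x 5 mm (x from -82 to 133), and two open-topped notched posts, 26 mm wide, 8 mm thick, 54 mm tall, at x = -65 (under the tail) and x = 115 (under the shaft). Origin on the worktop below the rod's origin; same axes as the rod at the start. Lift the rod straight up out of it.
- cup: Lidded sample cup, 60 x 60 x 64 mm, a bystander. Origin: centre of its underside.
- vial: Small brown medicine vial, 32 mm wide, 62 mm tall, a bystander. Origin: centre of its underside.
- carton: Small carton, 55 x 110 x 30 mm, a bystander. Origin: centre of its underside.
There are look-alikes about, which are no part of the job. Of the things shaped like the box, the stainless one is meant.

How it is judged (in metres and radians):
On the way, in this order (a step that is already met when the one before it is completed fails the run):
1. the gripped rod's tip has been passed at least 12 mm through the eye while the lid is shut (x of eye in the frame of rod between 0.04 and 0.146 m and y of eye in the frame of rod between -0.008 and 0.008 m and z of eye in the frame of rod between -0.008 and 0.008 m and contact force between the fingers and rod above 1 N and value of joint box_lid below 0.12 rad), for 0.1 s.
2. the lid is being raised past half-way to upright with the rod in the eye (x of eye in the frame of rod between 0.04 and 0.146 m and y of eye in the frame of rod between -0.008 and 0.008 m and z of eye in the frame of rod between -0.008 and 0.008 m and contact force between the fingers and rod above 1 N and value of joint box_lid above 0.75 rad).
At the end, for the whole second after the job is handed in: The lid stands within 0.12 rad of its balance angle of 1.56 and is still (under 0.15 rad/s); the rod is in the eye, its tip at least 12 mm through, gripped by the fingers and carried by them alone, over 100 mm up; the gripper and arm do not touch the box (x of eye in the frame of rod between 0.04 and 0.146 m and y of eye in the frame of rod between -0.008 and 0.008 m and z of eye in the frame of rod between -0.008 and 0.008 m and contact force between the fingers and rod above 1 N and value of joint box_lid between 1.44 and 1.68 rad and velocity of joint box_lid between -0.15 and 0.15 rad/s and height (world z) of rod above 0.1 m and contact force between rod and rest below 0.1 N and contact force between each of the arm, the fingers and box below 0.5 N); the arm keeps its last pose, push and grip.
It fails at once if the gripper or arm touches the box or its lid (contact force between any of the fingers, the arm and box above 1 N).
It fails at once if the lid goes over backwards, past its balance (value of joint box_lid above 1.85 rad).
It fails at once if the lid is dropped or flung (velocity of joint box_lid above 5 rad/s or velocity of joint box_lid below -5 rad/s).
It fails at once if a bystander is moved over 30 mm or tipped ((distance of cup from where it was at the start of the episode above 0.03 m or angle between cup's own z axis and vertical above 0.4 rad) or (distance of vial from where it was at the start of the episode above 0.03 m or angle between vial's own z axis and vertical above 0.4 rad) or (distance of carton from where it was at the start of the episode above 0.03 m or angle between carton's own z axis and vertical above 0.4 rad)).
It also fails if it takes over 48 s, if anything falls off the work surface, if the arm or the gripper's body presses on something with over 40 N, if the wrist force passes 120 N, or if a joint passes its speed limit or range.

ROBOT

A 6-joint arm with a two-finger parallel gripper is mounted at the origin on a cart in front of the work surface, level with it; the furniture and walls round the work are solid. World frame = base frame: x ahead of the robot, y to its left, z up, the work surface at z = 0. Lengths are in mm, angles in degrees, forces in N, time in s.
With the tool pointing down it reaches from about 350 to 850 mm from the base axis. Payload 8.1 kg.
Tool frame: the origin (TCP) lies on the centre line of the jaws, within the pads' length; the fingertips stand r.tip_extent ahead of it and the grasp point (between the pads) lies 8 mm behind it (r.tip_extent is the distance from the TCP to the fingertips, in mm); z points along the fingers, y is the direction in which the jaws open and shut (so a half turn about z gives the same grasp; the last joint's range is limited). The gripper opens to 85 mm and grips with 20 to 120 N. Pads are 22 mm wide; open, the fingers measure 114 mm over their backs; the gripper's body (76 mm by 85 mm) begins 54 mm behind the grasp point. The pads swing forward as they close: fully open they stand 13 mm farther back than shut.
Start: joints at [-71.986, 7.471, 85.268, -0, 87.261, -4.893], TCP at [233.56, -552.68, 242.292] pointing down, gripper open.
Joint ranges: [-169.43, 169.43], [-51.17, 129.36], [1.28, 143.12], [-76.62, 256.62], [0, 156.53], [-152.29, 152.29]. Speed limits (degrees/s): [136.94, 136.94, 159.86, 180, 180, 180].

INTERFACE

Orientations are given as [roll, pitch, yaw] about the fixed x, y, z axes, in that order (R = Rz(yaw) Ry(pitch) Rx(roll)).
In Python, from bench import sense, optics, hand_in, spotter, r gives the robot as it stands.
- The arm moves only by the tool apply_moves, never from a script. Its argument "series" is a list of rows, each a list of 3 entries, a list of its own where there are three numbers: the opening, from 0 (shut) to 1 (fully open), then the shift along the world's x, y, z in m, then the turn about the world's z in rad. In form: [[grip, [x, y, z], turn], ...]. A call has 1 to 5 rows; each row is the pose to reach, as a shift and turn from the pose measured when the call began; what a row does not reach only later rows make up. A row lasts 1/8 s, in which the tool goes at most 62.5 mm and 10.7 degrees, less where a joint would pass 70% of its speed; a pose out of reach is approached as far as the arm can. A call with a gripper value outside its range is refused whole. The fingers move at their own pace and stop on an object; "grip_force" is the grip in N (left out, the last holds). Time passes only in rows, so rows that repeat a pose let the fingers close. It gives the time, the measured TCP pose, the force and the opening at its end, in the units of the state.
- sense(): the state, without advancing time (a new reading comes with each control period).
- optics.snapshot(name): name is "scene" or "side" or "wrist"; returns a dict with "color" (420x560x3 uint8, blue, green, red), "intrinsics" (3x3 intrinsics, pixels), "rvec" (rotation vector, rad) and "tvec" (3), from world to camera coordinates, as OpenCV has them. Camera axes: x right, y down, z forward; pixel columns grow to the right and rows downward; lengths in mm; the calibration is good to about 2 mm. A picture is of the moment at which its call begins. There is no depth.
- hand_in(): hands the job in, once; it reports no verdict.
Trained networks look in a picture, given as the dict that the camera call returned (one of the last four; its "shot" number tells which), for a name from the list of things; names that differ only in an ending like _2 or _b are one class to them, and where a whole thing is asked for, a point or a joint stands for the part that bears it (a point fixed in the world has none). Each returns a list of dicts, best first, with "p" (0 to 1); they miss things now and then, are a little off and sometimes report something else, mostly with a low value. They report only what shows in the picture. A call takes as long as a camera call. They do not tell look-alikes from the thing itself.
- spotter.search_frame(picture, query): "xyz" ([x, y, z] in mm, in the coordinates of the camera as it stood for that picture, good to about 4 mm: the middle of the surface that is visible of it).
- spotter.masks_of(picture, query): "mask" (420x560 bool, what is visible of it).
The state is a dict: "time": time; "joint_pos": joint angles; "qd": joint speeds; "joint_efforts": joint torques, N m; "tool_pos": TCP position; "tcp_rot": TCP orientation; "ft_force": force on the tool from outside, world axes, zero at the start; "wrist_torque": the same for the moment, N m; "finger_gap": finger opening in mm.
Only numpy, scipy, OpenCV 4.12 (cv2) and the standard library are available. Lean on these libraries where they do the work, as an engineer would, in place of code of your own. Each camera call takes 0.05 s, during which the arm holds its last target.

## Working session

There is one attempt and no reset: what is moved stays moved. The work goes in short steps, Python scripts to look and compute and a tool call to move; the robot and the scene stay as the last step left them, time stands still between calls to the robot, and variables do not carry over. Pictures are saved under pics/ and viewed, and the job is handed in when it is done.

Besides the shell and the picture viewer there is one more tool, called after "Emit:" as name(argument=value, ...), one argument or row to a line, values as JSON. apply_moves: Moves the arm, as the interface text tells. Its arguments: {"type":"object","properties":{"series":{"type":"array"},"grip_force":{"type":"number"}},"required":["series"]}

```bash
ls; mkdir -p pics
python3 - <<'E'
from bench import sense, optics, spotter, r
import cv2
print(sense()); print(r.tip_extent)
for n in ["scene","side","wrist"]:
    p=optics.snapshot(n); cv2.imwrite(f"pics/{n}0.png",p["color"]); print(n,p["intrinsics"].tolist(),p["rvec"],p["tvec"])
E
```

```text
pics
{'time': 0.0, 'joint_pos': array([-7.19853461e+01,  7.51509582e+00,  8.53286515e+01, -4.24135004e-05,
        8.72607448e+01, -4.89374967e+00]), 'qd': array([-0.04488127,  0.00790701, -0.09485485, -0.00822831, -0.06666402,
       -0.01931397]), 'joint_efforts': array([ 1.77470189e-03, -5.69396138e+01, -5.00557137e+01,  1.39389249e-04,
        1.44031411e-02,  1.13818493e-05]), 'tool_pos': array([ 233.4080808 , -552.17602843,  241.25054822]), 'tcp_rot': array([-1.79895885e+02, -8.87181790e-03,  2.29083976e+01]), 'ft_force': array([0.02826575, 0.09588698, 0.2091701 ]), 'wrist_torque': array([ 0.02671255,  0.00478633, -0.01047058]), 'finger_gap': 85.56712353849096}
11.0
scene [[507.2020868636353, 0.0, 288.1180700420554], [0.0, 507.2020868636353, 216.18324204751053], [0.0, 0.0, 1.0]] [ 0.92318511 -2.1614141   1.3705199 ] [ 448.82930186  198.43989952 1100.03886113]
side [[520.764392454202, 0.0, 277.67763577475233], [0.0, 520.764392454202, 205.40035427584954], [0.0, 0.0, 1.0]] [ 1.9963677  -0.29798294  0.16998862] [-521.95115605  171.18733753 1223.89229076]
wrist [[301.02611275050623, 0.0, 279.5405763252557], [0.0, 301.02611275050623, 212.71729869457778], [0.0, 0.0, 1.0]] [-2.38431286  1.58160846  0.26023341] [-598.22132639  -40.87988111  381.50630749]
```

View pics/scene0.png

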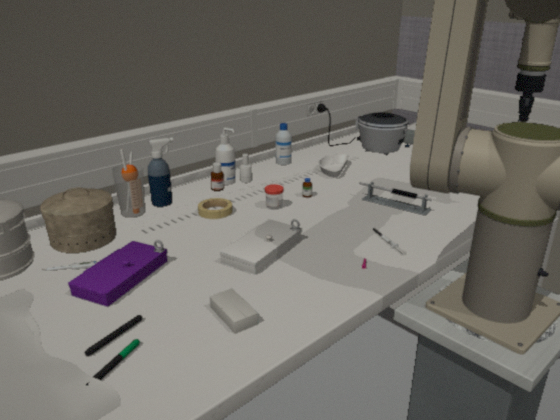

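View pics/side0.png

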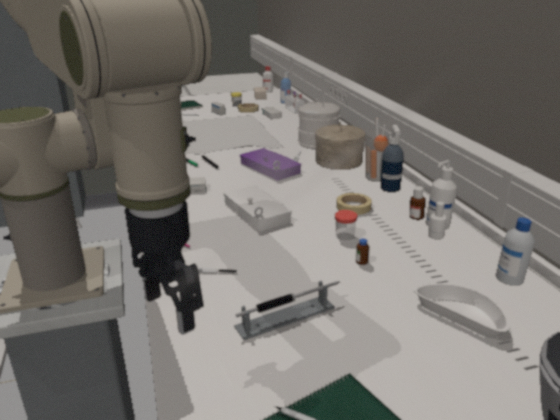

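View pics/wrist0.png

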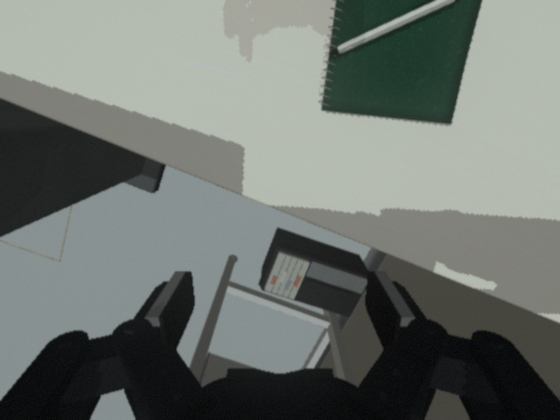

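```bash
cat > h.py <<'E'
import numpy as np, cv2
from bench import sense, optics, spotter, r
def cam(p):
    R=cv2.Rodrigues(np.array(p["rvec"],float))[0]; t=np.array(p["tvec"],float).ravel(); return R,t,np.array(p["intrinsics"])
def c2w(p,x):
    R,t,K=cam(p); return R.T@(np.array(x)-t)
def proj(p,X):
    R,t,K=cam(p); return cv2.projectPoints(np.array(X,float).reshape(-1,1,3),R if 0 else np.array(p["rvec"],float),t,K,None)[0].reshape(-1,2)
def pix2plane(p,uv,z):
    R,t,K=cam(p); d=R.T@np.linalg.inv(K)@np.array([uv[0],uv[1],1.]); c=-R.T@t
    return c+d*(z-c[2])/d[2]
def tri(p1,u1,p2,u2):
    def P(p):
        R,t,K=cam(p); return K@np.c_[R,t]
    X=cv2.triangulatePoints(P(p1),P(p2),np.array(u1,float),np.array(u2,float)).ravel(); return X[:3]/X[3]
E
python3 - <<'E'
from h import *
np.set_printoptions(precision=1,suppress=True)
for n in ["scene","side"]:
    p=optics.snapshot(n)
    print(n,"campos",c2w(p,[0,0,0]))
    for q in ["box","eye","rod","rod_tip","hinge","rest","cup","vial","carton"]:
        for d in spotter.search_frame(p,q)[:3]:
            w=c2w(p,d["xyz"]); print(n,q,round(d["p"],2),w,proj(p,w))
    big=cv2.resize(p["color"],None,fx=4,fy=4,interpolation=cv2.INTER_CUBIC)
    if n=="scene": a=(200,200,320,280); b=(350,170,440,220)
    else: a=(210,170,310,250); b=(220,270,350,345)
    for i,(x0,y0,x1,y1) in enumerate((a,b)):
        cv2.imwrite(f"pics/{n}_c{i}.png",cv2.resize(p["color"][y0:y1,x0:x1],None,fx=6,fy=6,interpolation=cv2.INTER_CUBIC))
E
```

```text
scene campos [-344.4  954.9  648.5]
scene box 0.79 [515.3 224.1  36.3] [[260.5 244.7]]
scene box 0.66 [646.2 545.8  35. ] [[117.2 271.7]]
scene box 0.61 [ 461.5 -294.7   48. ] [[398.9 192. ]]
scene eye 0.75 [653.1 539.   38.3] [[118.3 268.2]]
scene eye 0.61 [521.7 210.1  32.8] [[263.1 243.2]]
scene rod 0.6 [ 458.4 -299.1   49.1] [[400.7 191.6]]
scene rod 0.6 [710.8  -1.7  40.3] [[274.3 196.9]]
scene rod_tip 0.58 [ 457.6 -295.9   49. ] [[400.3 191.9]]
scene hinge 0.9 [646.8 544.6  36.6] [[117.4 270.8]]
scene hinge 0.73 [514.7 220.8  33.4] [[261.7 245.4]]
scene rest 0.58 [ 462.5 -296.1    4.5] [[397.6 204.6]]
scene cup 0.57 [711.8  -3.5  42.1] [[274.5 196.1]]
scene cup 0.36 [ 462.  -299.1    4.7] [[398.3 204.4]]
scene vial 0.55 [ 707.1 -139.6   32.1] [[306.7 188. ]]
scene carton 0.71 [353.9 440.5  26.7] [[232.7 310.7]]
side campos [  215.8 -1140.2   673. ]
side box 0.86 [662.5 490.   33.5] [[270.  162.8]]
side box 0.8 [528.5 157.6  36.9] [[256.4 206.5]]
side eye 0.64 [533.7 175.   37.8] [[256.6 203.5]]
side eye 0.59 [661.6 502.5  37.3] [[268.8 160.6]]
side rod 0.9 [ 460.6 -311.4   52. ] [[281.4 299.8]]
side rod_tip 0.91 [ 455.1 -308.5   45.3] [[278.4 302.3]]
side hinge 0.96 [660.3 487.   35. ] [[269.7 162.7]]
side hinge 0.91 [529.8 162.4  36.3] [[256.4 205.9]]
side rest 0.84 [ 462.1 -306.8    5.7] [[281.6 317. ]]
side vial 0.57 [ 707.6 -160.6   33.3] [[361.8 252.3]]
side carton 0.78 [396.6 395.   23.2] [[197.8 185.3]]
```

View pics/scene_c0.png

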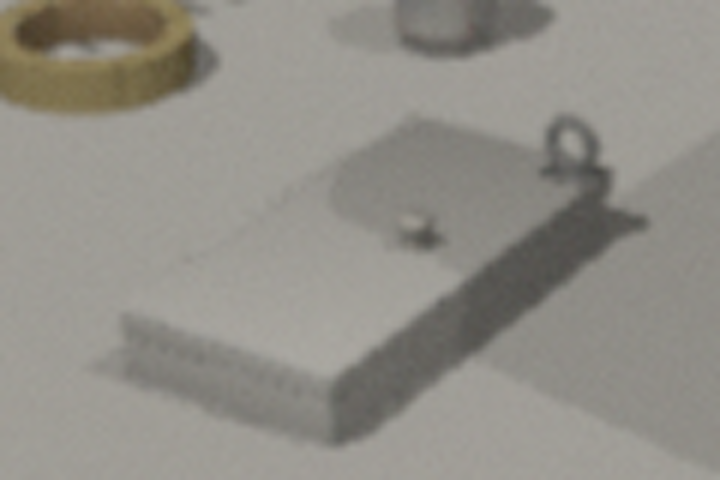

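View pics/scene_c1.png

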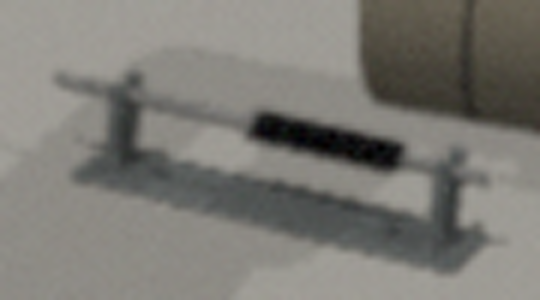

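View pics/side_c0.png

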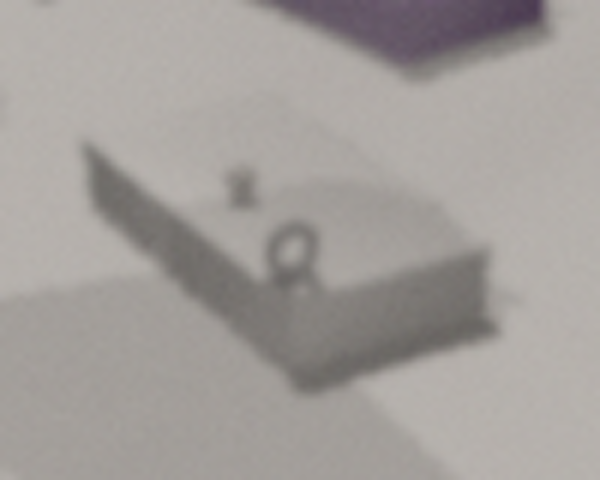

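View pics/side_c1.png

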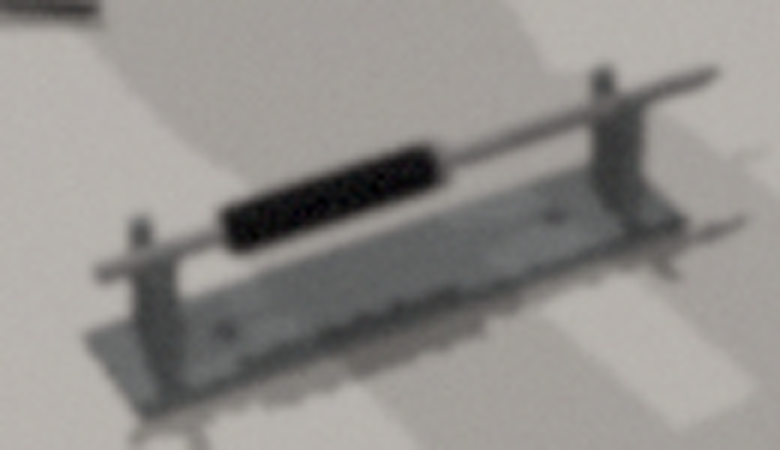

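```bash
cat > fit.py <<'E'
from h import *
from scipy.optimize import least_squares
np.set_printoptions(precision=2,suppress=True)
P={n:optics.snapshot(n) for n in ["scene","side"]}
def px(U,off): return (np.array(U)+.5)/6-.5+np.array(off)
so,do=(200,200),(210,170)
obs=[("scene",(572,143),so,(-43.7,-92,52)),("side",(292,248),do,(-43.7,-92,52)),
("scene",(335,385),so,(-55.5,109,36)),("scene",(122,315),so,(55.5,109,36)),("scene",(415,118),so,(55.5,-109,36)),("scene",(335,442),so,(-55.5,109,0)),
("side",(85,143),do,(-55.5,109,36)),("side",(488,250),do,(55.5,-109,36)),("side",(310,390),do,(-55.5,-109,0)),("side",(497,330),do,(55.5,-109,0))]
def fit(obs,x0):
    def res(v):
        a=v[2];R=np.array([[np.cos(a),-np.sin(a),0],[np.sin(a),np.cos(a),0],[0,0,1]])
        return np.concatenate([proj(P[c],R@np.array(m,float)+[v[0],v[1],0])[0]-px(U,o) for c,U,o,m in obs])
    s=least_squares(res,x0,loss="soft_l1"); print(s.x[:2],np.degrees(s.x[2])); print(res(s.x).reshape(-1,2)); return s.x
b=fit(obs,[520,190,0])
e=tri(P["scene"],px((572,143),so),P["side"],px((292,248),do)); print("eye tri",e)
a=b[2];R=np.array([[np.cos(a),-np.sin(a),0],[np.sin(a),np.cos(a),0],[0,0,1]])
print("eye fit",R@[-43.7,-92,52]+[b[0],b[1],0],"hinge",R@[53,0,35]+[b[0],b[1],0])
so,do=(350,170),(220,270)
ro=[("scene",(57,77),so,(158,0,45)),("scene",(487,180),so,(-85,0,45)),("side",(718,72),do,(158,0,45)),("side",(97,273),do,(-85,0,45)),
("side",(232,230),do,(-40,0,45)),("side",(435,163),do,(40,0,45))]
fit(ro,[460,-300,0])
for i in (0,1): print(tri(P["scene"],px(ro[i][1],so),P["side"],px(ro[i+2][1],do)))
E
python3 fit.py
```

```text
[538.93 195.88] 13.842454394140075
[[ 0.9  -0.09]
 [-0.01  0.33]
 [ 0.24 -1.76]
 [-0.74 -2.37]
 [ 0.05 -1.43]
 [ 0.61  1.71]
 [-0.45 -1.33]
 [ 1.65 -0.83]
 [-3.3  -2.86]
 [ 0.16 -2.69]]
eye tri [519.3   98.45  52.01]
eye fit [518.51  96.09  52.  ] hinge [590.39 208.56  35.  ]
[ 448.17 -306.1 ] 11.380996674855187
[[-0.21 -0.13]
 [ 0.5  -0.18]
 [ 0.74 -0.52]
 [ 0.39 -0.16]
 [-1.34  0.24]
 [-0.06 -0.05]]
[ 601.72 -274.91   44.45]
[ 364.91 -321.49   44.22]
```

Candidates: for the box, the stainless one at scene (262,245) or the purple one at (120,270), and I choose the stainless one. For the rod, the black-handled rod in its rest at scene (398,195), or the pens at (115,335), (118,360) and (388,240). I choose the one in the rest. The crops show the stainless box with its eye at scene (295,224) and side (259,211), and the rod with its tip at side (339,282). Next I move above the rod.

Emit:
apply_moves(
  series=[
    [1, [0.05, 0.06, -0.02], -0.05],
    [1, [0.095, 0.11, -0.04], -0.1],
    [1, [0.14, 0.16, -0.06], -0.15],
    [1, [0.18, 0.205, -0.075], -0.2],
    [1, [0.215, 0.246, -0.08], -0.2],
  ],
  grip_force=80,
)

```text
time: 1.88
tool_pos: [433.6, -323.1, 165.3]
tcp_rot: [-180.0, 0.0, 11.4]
ft_force: [-0.3, -0.9, 0.6]
finger_gap: 85.6
```

Emit:
apply_moves(
  series=[
    [1, [0, 0, 0], 0],
    [1, [0, 0, 0], 0],
  ],
)

```text
time: 2.12
tool_pos: [433.6, -323.1, 165.4]
tcp_rot: [180.0, 0.0, 11.5]
ft_force: [0.3, -0.2, 0.5]
finger_gap: 85.3
```

Run:
```python
from h import *
np.set_printoptions(precision=2,suppress=True)
p=optics.snapshot("wrist"); s=sense(); print(s["time"],s["tool_pos"],s["tcp_rot"],c2w(p,[0,0,0]))
cv2.imwrite("pics/w1.png",p["color"])
for q in ["rod","rest"]:
    for d in spotter.search_frame(p,q)[:2]: print(q,d["p"],c2w(p,d["xyz"]))
a=np.radians(11.38);d=np.array([np.cos(a),np.sin(a),0])
for x in (158,44,-40,-85): print(x,proj(p,np.array([448.2,-306.1,45])+x*d))
```

```text
2.175 [ 433.28 -323.82  165.64] [179.98   0.02  11.38] [ 513.89 -305.88  297.77]
rod 0.85 [ 478.97 -300.92   52.79]
rest 0.59 [ 497.89 -303.43    2.61]
158 [[261.32 -30.23]]
44 [[263.9  137.82]]
-40 [[265.37 233.  ]]
-85 [[266.04 276.69]]
```

View pics/w1.png

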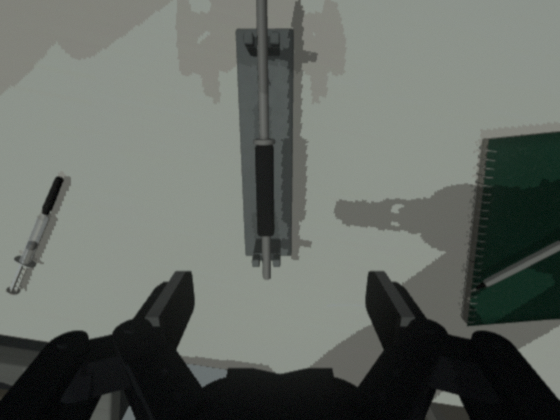

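The wrist picture shows the rod in the rest: collar at (264,142), handle end at (265,235), tail at (266,277). The fit predicts these within about 4 px. Next: descend and grip.

Emit:
apply_moves(
  series=[
    [1, [0.0147, 0.018, 0.0], 0],
    [1, [0.0147, 0.018, -0.05], 0],
    [1, [0.0147, 0.018, -0.1], 0],
    [1, [0.0147, 0.018, -0.128], 0],
    [1, [0.0147, 0.018, -0.128], 0],
  ],
)

```text
time: 2.9
tool_pos: [445.2, -306.1, 35.3]
tcp_rot: [-179.8, 0.2, 11.2]
ft_force: [-0.6, 0.4, 0.0]
finger_gap: 85.7
```

Run:
```python
from h import *
np.set_printoptions(precision=2,suppress=True)
p=optics.snapshot("wrist"); s=sense(); print(s["time"],s["tool_pos"],s["tcp_rot"])
cv2.imwrite("pics/w2.png",p["color"])
```

```text
2.95 [ 446.58 -307.     37.43] [-179.95    0.07   11.19]
```

View pics/w2.png

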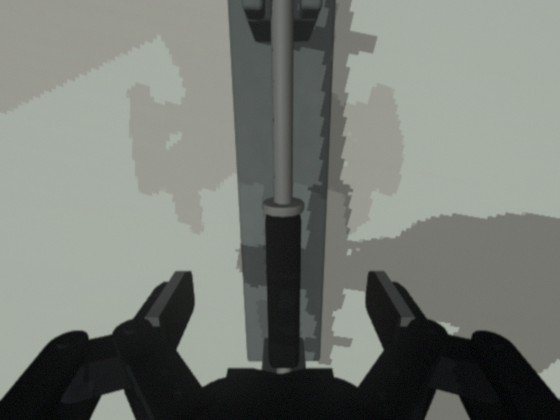

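The rod handle is centred between the jaws (u about 283, against a jaw centre near 280). Closing.

Emit:
apply_moves(
  series=[
    [0, [0, 0, 0], 0],
    [0, [0, 0, 0], 0],
    [0, [0, 0, 0], 0],
    [0, [0, 0, 0], 0],
    [0, [0, 0, 0], 0],
  ],
  grip_force=90,
)

```text
time: 3.58
tool_pos: [447.1, -307.3, 38.2]
tcp_rot: [180.0, 0.0, 11.2]
ft_force: [-1.0, 0.3, 6.2]
finger_gap: 13.2
```

Emit:
apply_moves(
  series=[
    [0, [0, 0, 0], 0],
    [0, [0, 0, 0], 0],
  ],
)

```text
time: 3.82
tool_pos: [447.1, -307.3, 38.2]
tcp_rot: [180.0, 0.0, 11.2]
ft_force: [-1.5, -0.0, 2.9]
finger_gap: 13.5
```

Emit:
apply_moves(
  series=[
    [0, [0, 0, 0.02], 0],
    [0, [0, 0, 0.05], 0],
    [0, [0, 0, 0.08], 0],
    [0, [0, 0, 0.11], 0],
    [0, [0, 0, 0.11], 0],
  ],
)

```text
time: 4.45
tool_pos: [448.4, -308.4, 150.5]
tcp_rot: [179.8, -0.1, 11.2]
ft_force: [-0.2, 0.9, -2.0]
finger_gap: 13.3
```

Run:
```python
from h import *
np.set_printoptions(precision=2,suppress=True)
p=optics.snapshot("side"); s=sense(); print(s["time"],s["tool_pos"],s["tcp_rot"],s["finger_gap"],s["ft_force"])
cv2.imwrite("pics/s3.png",p["color"])
```

```text
4.5 [ 447.47 -307.62  148.54] [179.93  -0.03  11.19] 13.491793438556911 [-0.53  0.14 -1.48]
```

View pics/s3.png

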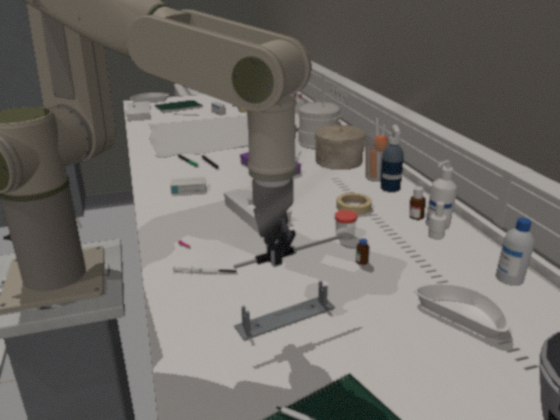

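Emit:
apply_moves(
  series=[
    [0, [0.01, 0.02, 0.0], 0.17],
    [0, [0.025, 0.04, 0.0], 0.34],
    [0, [0.04, 0.06, 0.0], 0.51],
    [0, [0.055, 0.08, 0.0], 0.68],
    [0, [0.065, 0.1, 0.0], 0.84],
  ],
)

```text
time: 5.12
tool_pos: [511.8, -206.2, 145.8]
tcp_rot: [-179.9, -0.0, 59.6]
ft_force: [0.0, -0.5, -0.6]
finger_gap: 13.5
```

Emit:
apply_moves(
  series=[
    [0, [0.01, 0.02, 0.0], 0.16],
    [0, [0.025, 0.04, 0.0], 0.33],
    [0, [0.035, 0.06, 0.0], 0.5],
    [0, [0.05, 0.08, 0.0], 0.66],
    [0, [0.058, 0.1, 0.0], 0.8],
  ],
)

```text
time: 5.75
tool_pos: [569.0, -105.1, 143.0]
tcp_rot: [-179.7, -0.1, 105.8]
ft_force: [-0.1, -0.4, -2.0]
finger_gap: 13.3
```

Emit:
apply_moves(
  series=[
    [0, [0, 0, -0.03], -0.035],
    [0, [0, 0, -0.06], -0.035],
    [0, [0, 0, -0.09], -0.035],
    [0, [0, 0, -0.097], -0.035],
    [0, [0, 0, -0.097], -0.035],
  ],
)

```text
time: 6.38
tool_pos: [568.0, -104.9, 44.9]
tcp_rot: [-179.6, -0.2, 103.8]
ft_force: [-0.2, 0.7, -0.6]
finger_gap: 13.4
```

```bash
cat > look.py <<'E'
from h import *
import sys
np.set_printoptions(precision=2,suppress=True)
k=sys.argv[1]; B=eval(sys.argv[2]) if len(sys.argv)>2 else {}
for n in ["scene","side","wrist"]:
    p=optics.snapshot(n); cv2.imwrite(f"pics/{n}{k}.png",p["color"])
    np.save(f"pics/{n}{k}.npy",{a:p[a] for a in("rvec","tvec","intrinsics")},allow_pickle=True)
    if n!="wrist":
        x0,y0=(230,170) if n=="scene" else (200,150)
        w,h=(130,97)
        cv2.imwrite(f"pics/{n}{k}c.png",cv2.resize(p["color"][y0:y0+h,x0:x0+w],None,fx=6,fy=6,interpolation=cv2.INTER_CUBIC))
s=sense(); print(s["time"],s["tool_pos"],s["tcp_rot"],s["finger_gap"],s["ft_force"])
E
python3 look.py 4
```

```text
6.525 [ 569.99 -105.47   47.45] [-179.8    -0.07  103.76] 13.639515958185985 [-0.02  0.36 -0.53]
```

View pics/scene4c.png

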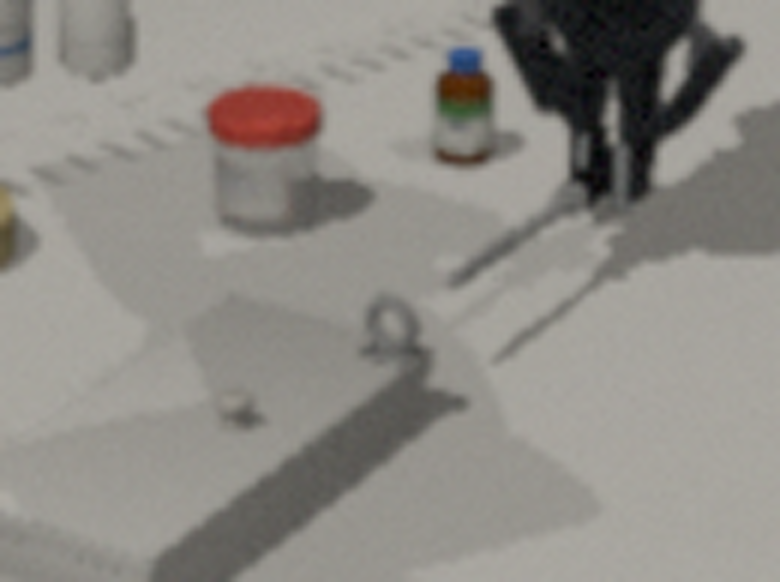

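View pics/side4c.png

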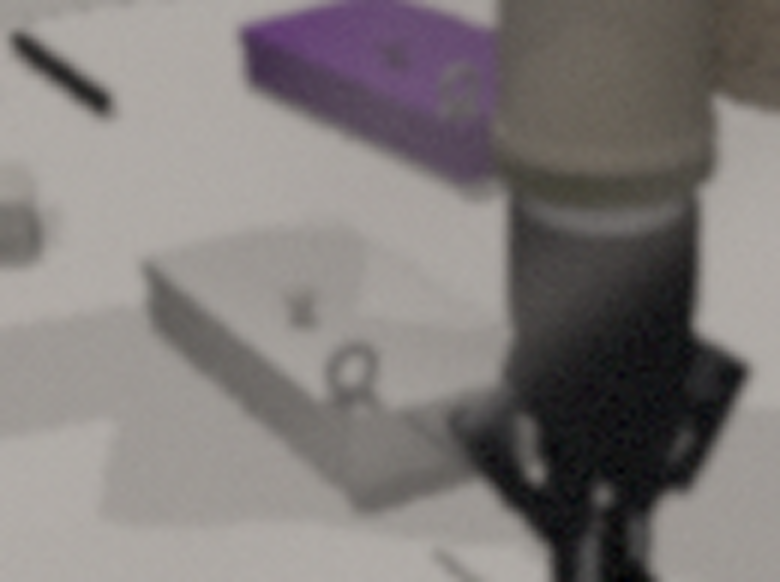

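View pics/wrist4.png

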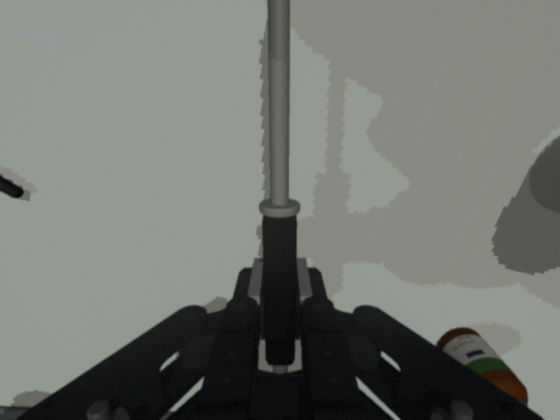

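Run:
```python
from h import *
np.set_printoptions(precision=2,suppress=True)
for n,(x0,y0) in (("scene",(280,180)),("side",(235,200))):
    im=cv2.imread(f"pics/{n}4.png"); c=im[y0:y0+60,x0:x0+80]
    cv2.imwrite(f"pics/{n}4d.png",cv2.resize(c,None,fx=10,fy=10,interpolation=cv2.INTER_CUBIC))
```

```text
(no output)
```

View pics/scene4d.png

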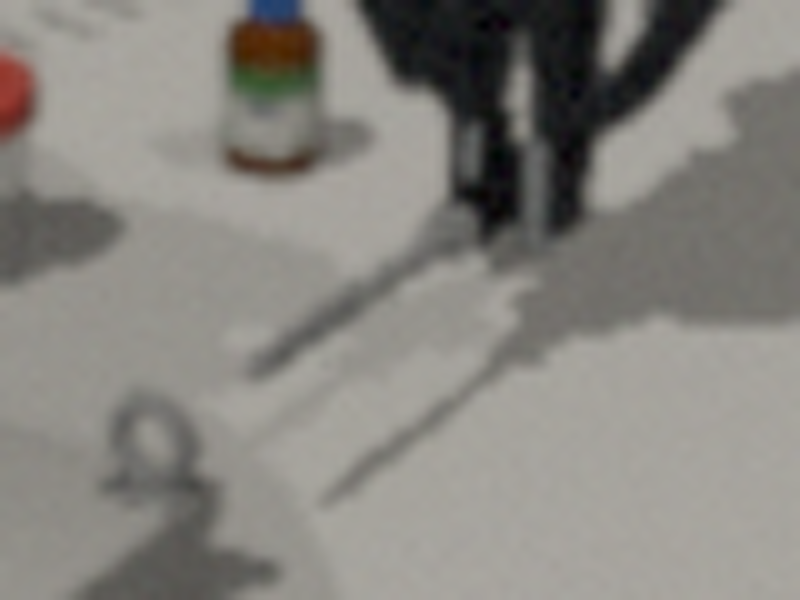

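View pics/side4d.png

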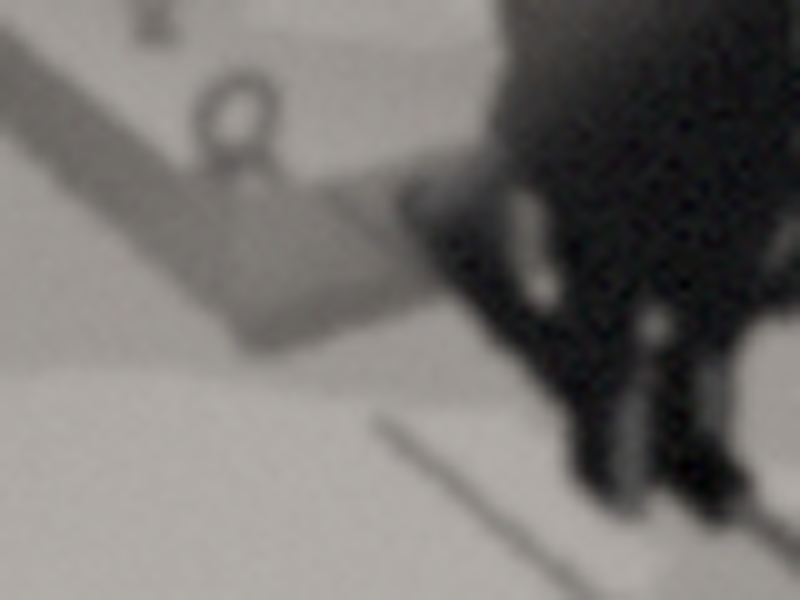

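Run:
```python
from h import *
np.set_printoptions(precision=2,suppress=True)
a=np.radians(103.76);d=np.array([np.cos(a),np.sin(a),0]);c=np.array([570,-105.5,47.45+6.8])
for n,(x0,y0) in (("scene",(280,180)),("side",(235,200))):
    p=np.load(f"pics/{n}4.npy",allow_pickle=True).item()
    for X in [c+d*158,c+d*44,c-85*d,[518.5,96.1,52],[519.3,98.4,52]]: print(n,(proj(p,X)-[x0,y0])*10)
```

```text
scene [[247.32 356.65]]
scene [[446.85 216.51]]
scene [[646.09  76.57]]
scene [[158.12 433.28]]
scene [[149.88 434.94]]
side [[328.95 173.79]]
side [[554.67 350.39]]
side [[851.09 582.3 ]]
side [[232.35 112.48]]
side [[233.07 108.55]]
```

Run:
```python
from h import *
out=[]
for n,(x0,y0) in (("scene",(288,205)),("side",(250,202))):
    im=cv2.imread(f"pics/{n}4.png"); c=im[y0:y0+30,x0:x0+40].astype(float).mean(2)
    lo,hi=np.percentile(c,[2,98]); c=np.clip((c-lo)/(hi-lo)*255,0,255).astype(np.uint8)
    out.append(cv2.resize(c,None,fx=10,fy=10,interpolation=cv2.INTER_CUBIC))
cv2.imwrite("pics/4e.png",np.hstack(out))
```

```text
(no output)
```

View pics/4e.png

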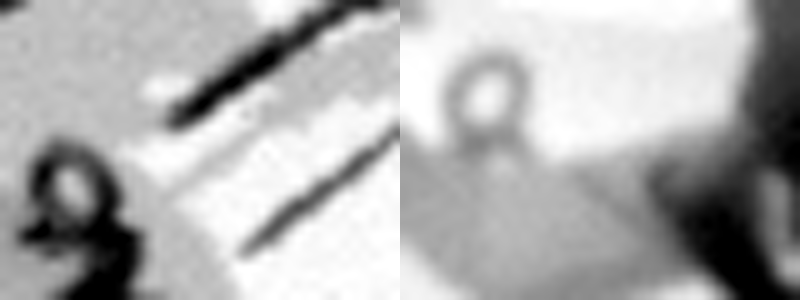

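Run:
```python
from h import *
np.set_printoptions(precision=2,suppress=True)
P={n:np.load(f"pics/{n}4.npy",allow_pickle=True).item() for n in("scene","side")}
a=np.radians(103.76);d=np.array([np.cos(a),np.sin(a),0]);c=np.array([570,-105.5,47.45+6.8])
t=tri(P["scene"],(304.75,216.95),P["side"],(267.1,218.5));e=tri(P["scene"],(295.05,223.05),P["side"],(258.25,211.15))
print(t,c+158*d,e,e-t, "along",(e-t)@d,"lat",(e-t)@[-d[1],d[0],0])
```

```text
[530.74  49.18  50.96] [532.42  47.97  54.25] [519.36  97.42  52.25] [-11.37  48.24   1.29] along 49.56271351618165 lat -0.4263337660952563
```

```bash
cat > avg.py <<'E'
from h import *
np.set_printoptions(precision=2,suppress=True)
L=[]
for i in range(6):
    optics.snapshot("wrist"); s=sense(); L.append(np.r_[s["tool_pos"],s["tcp_rot"][2]])
L=np.array(L); print("mean",L.mean(0),"std",L.std(0),"last",L[-1],s["time"],s["ft_force"],s["wrist_torque"],s["finger_gap"])
E
python3 avg.py
```

```text
mean [ 569.74 -105.38   47.19  103.76] std [0.26 0.07 0.32 0.  ] last [ 569.34 -105.26   46.67  103.77] 6.825 [ 0.07 -0.65 -0.98] [-0.05 -0.   -0.02] 13.499272207714817
```

Emit:
apply_moves(
  series=[
    [0, [-0.003, 0.015, 0.001], 0],
    [0, [-0.0065, 0.029, 0.001], 0],
    [0, [-0.01, 0.0435, 0.001], 0],
    [0, [-0.0137, 0.058, 0.001], 0],
    [0, [-0.0137, 0.058, 0.001], 0],
  ],
)

```text
time: 7.45
tool_pos: [555.2, -45.8, 47.5]
tcp_rot: [-179.7, -0.1, 103.9]
ft_force: [-0.3, -0.1, -1.3]
finger_gap: 13.3
```

```bash
python3 avg.py; python3 look.py 5;python3 - <<'E'
from h import *
out=[]
for n,(x0,y0) in (("scene",(278,205)),("side",(245,197))):
    im=cv2.imread(f"pics/{n}5.png"); c=im[y0:y0+40,x0:x0+40].astype(float).mean(2)
    lo,hi=np.percentile(c,[2,98]); c=np.clip((c-lo)/(hi-lo)*255,0,255).astype(np.uint8)
    out.append(cv2.resize(c,None,fx=10,fy=10,interpolation=cv2.INTER_CUBIC))
cv2.imwrite("pics/5e.png",np.hstack(out))
E
```

```text
mean [555.72 -47.35  47.73 103.78] std [0.12 0.42 0.05 0.04] last [555.74 -47.73  47.7  103.73] 7.75 [-0.1   0.21 -2.1 ] [-0.08 -0.05  0.05] 13.231658112505945
7.9 [555.68 -47.62  47.66] [-179.74   -0.1   103.74] 12.915251728769787 [-0.58 -0.04 -1.87]
```

View pics/5e.png

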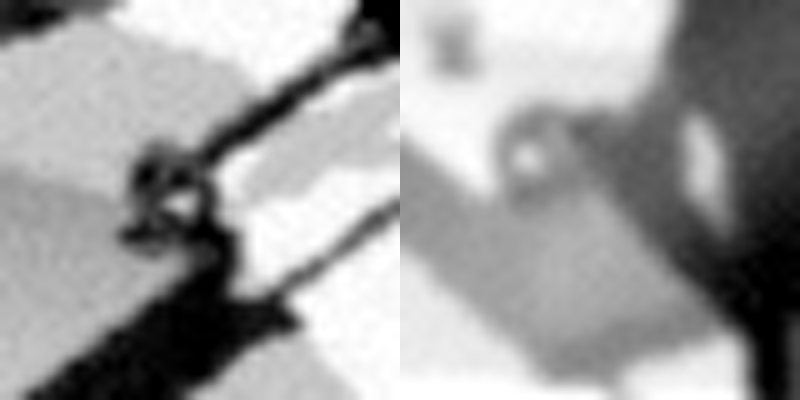

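Run:
```python
from h import *
out=[]
a=np.radians(103.76);d=np.array([np.cos(a),np.sin(a),0]);t=np.array([516.5,107,51.3])
for n,(x0,y0) in (("scene",(278,205)),("side",(245,197))):
    p=np.load(f"pics/{n}5.npy",allow_pickle=True).item()
    im=cv2.imread(f"pics/{n}5.png"); c=im[y0:y0+40,x0:x0+40].astype(float).mean(2)
    lo,hi=np.percentile(c,[2,85 if n=="side" else 98]); c=np.clip((c-lo)/(hi-lo)*255,0,255).astype(np.uint8)
    c=cv2.cvtColor(cv2.resize(c,None,fx=10,fy=10,interpolation=cv2.INTER_CUBIC),cv2.COLOR_GRAY2BGR)
    e=c.copy()
    for s in range(0,110,10):
        q=(proj(p,t-d*s)[0]-[x0,y0]+.45)*10; cv2.circle(e,tuple(int(v) for v in q),4,(0,0,255) if s<5 else (0,255,0),-1)
    out+=[np.vstack([c,e])]
    print(n,c.shape)
cv2.imwrite("pics/5f.png",cv2.resize(np.hstack(out),(600,600)))
```

```text
scene (400, 400, 3)
side (400, 400, 3)
```

View pics/5f.png

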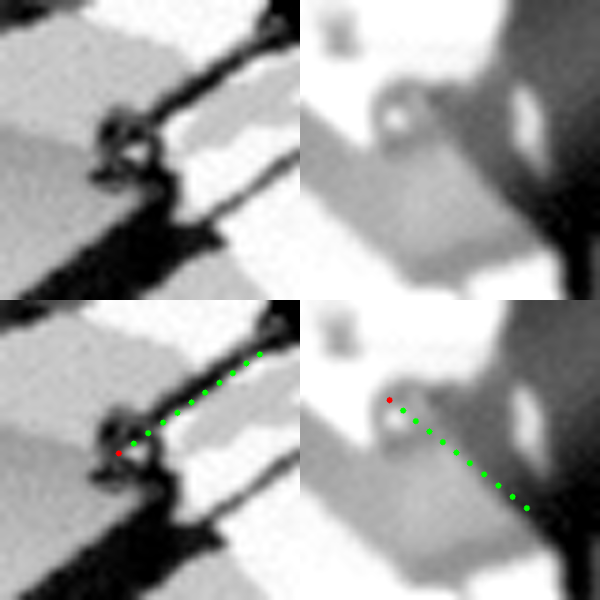

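The rod has entered the ring in both views: scene eye at (295,223), side at (258,211). It sits slightly high and toward +x, and no force shows. Pushing on with a small correction.

Emit:
apply_moves(
  series=[
    [0, [-0.002, 0.006, -0.001], 0],
    [0, [-0.004, 0.013, -0.001], 0],
    [0, [-0.006, 0.02, -0.001], 0],
    [0, [-0.0085, 0.032, -0.001], 0],
    [0, [-0.0085, 0.032, -0.001], 0],
  ],
)

```text
time: 8.52
tool_pos: [546.9, -14.5, 46.6]
tcp_rot: [-179.7, -0.1, 103.8]
ft_force: [-0.3, 0.0, -1.4]
finger_gap: 13.1
```

```bash
python3 avg.py; python3 look.py 6;python3 - <<'E'
from h import *
out=[]
for n,(x0,y0) in (("scene",(268,205)),("side",(240,187))):
    im=cv2.imread(f"pics/{n}6.png"); c=im[y0:y0+40,x0:x0+40].astype(float).mean(2)
    lo,hi=np.percentile(c,[2,85 if n=="side" else 98]); c=np.clip((c-lo)/(hi-lo)*255,0,255).astype(np.uint8)
    out.append(cv2.resize(c,None,fx=10,fy=10,interpolation=cv2.INTER_CUBIC))
cv2.imwrite("pics/6e.png",np.hstack(out))
E
```

```text
mean [547.25 -15.55  46.71 103.75] std [0.07 0.31 0.03 0.03] last [547.27 -15.87  46.67 103.72] 8.825 [-0.3   0.42 -1.73] [-0.   -0.02 -0.03] 13.438198833040394
8.975 [547.22 -15.85  46.63] [-179.74   -0.1   103.71] 13.243380104249521 [ 0.19 -0.61 -1.82]
```

View pics/6e.png

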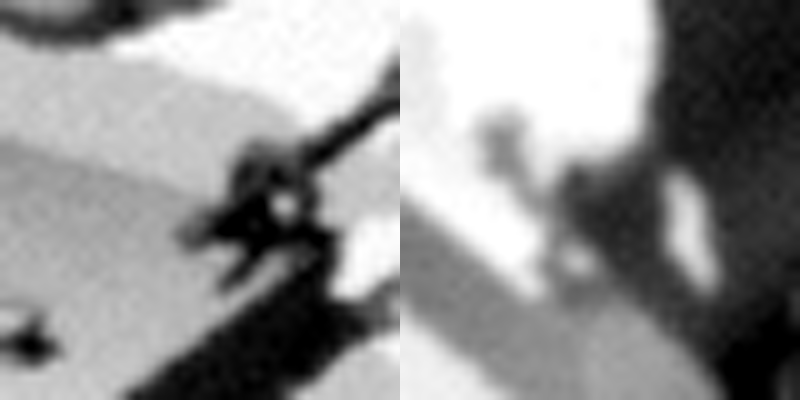

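View pics/wrist6.png

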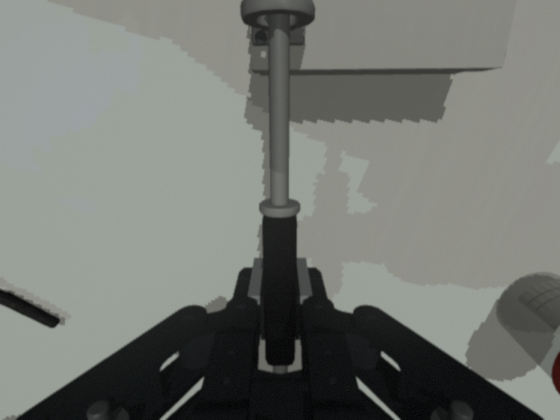

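```bash
cat > arc.py <<'E'
import numpy as np,sys
T0=np.array([547.25,-15.85,46.65])
def off(th):
    p=np.radians(170.05)-th; dx=98.5*np.cos(p)+97; dz=98.5*np.sin(p)-17
    return np.array([dx*.971,dx*.239,dz])
def T(th): return T0+off(th)
if __name__=="__main__":
    b=np.array(eval(sys.argv[1])); 
    for th in eval(sys.argv[2]): print(th,np.round((T(th)-b)/1000,4).tolist())
E
python3 arc.py "[547.22,-15.85,46.63]" "[.06,.12,.18,.24,.3,.4,.5,.6,.7,.8,.9,1.0,1.1,1.2,1.3,1.4,1.5,1.56]"
```

```text
0.06 [0.0012, 0.0003, 0.0058]
0.12 [0.0027, 0.0006, 0.0115]
0.18 [0.0045, 0.0011, 0.0171]
0.24 [0.0066, 0.0016, 0.0226]
0.3 [0.0091, 0.0022, 0.028]
0.4 [0.0139, 0.0034, 0.0365]
0.5 [0.0195, 0.0048, 0.0445]
0.6 [0.0258, 0.0063, 0.0518]
0.7 [0.0328, 0.0081, 0.0585]
0.8 [0.0404, 0.0099, 0.0645]
0.9 [0.0486, 0.012, 0.0696]
1.0 [0.0572, 0.0141, 0.0739]
1.1 [0.0662, 0.0163, 0.0772]
1.2 [0.0755, 0.0186, 0.0796]
1.3 [0.0849, 0.0209, 0.0811]
1.4 [0.0945, 0.0233, 0.0815]
1.5 [0.104, 0.0256, 0.081]
1.56 [0.1097, 0.027, 0.0802]
```

The wrist view shows the shaft centred in the ring at (279,10). The scene view shows the tip out the far side at (286,228), about 43 mm through. Lifting.

Emit:
apply_moves(
  series=[
    [0, [0.0012, 0.0003, 0.0058], 0],
    [0, [0.0027, 0.0006, 0.0115], 0],
    [0, [0.0045, 0.0011, 0.0171], 0],
    [0, [0.0066, 0.0016, 0.0226], 0],
    [0, [0.0091, 0.0022, 0.028], 0],
  ],
)

```text
time: 9.6
tool_pos: [556.6, -13.6, 75.1]
tcp_rot: [-179.8, -0.1, 103.7]
ft_force: [0.7, 0.2, -3.0]
finger_gap: 13.3
```

```bash
python3 look.py 7; python3 avg.py
```

```text
9.75 [556.77 -13.72  75.14] [-179.78   -0.07  103.72] 12.975854605411055 [ 0.06  0.13 -2.42]
mean [556.19 -13.78  74.45 103.71] std [0.13 0.02 0.15 0.  ] last [556.1  -13.77  74.37 103.71] 10.05 [ 0.77 -1.44 -3.89] [-0.31 -0.1  -0.02] 13.385059792462549
```

View pics/scene7c.png

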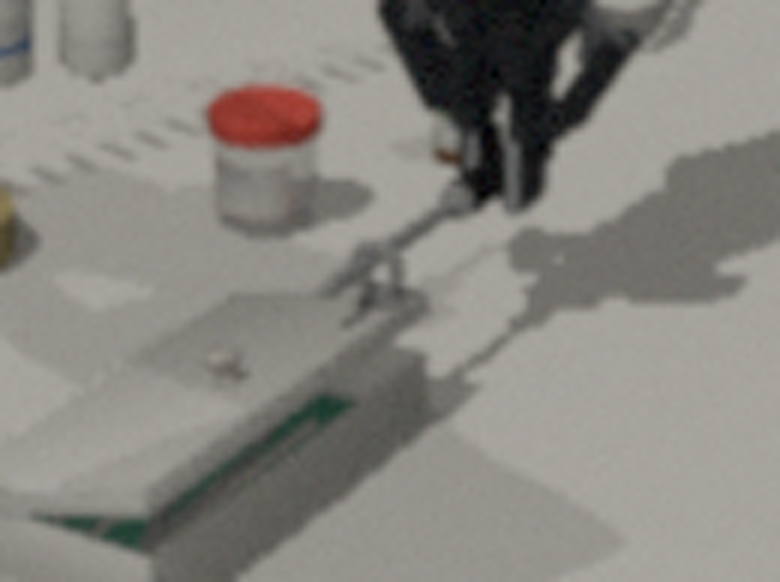

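The lid is rising: its eye rides on the rod at crop (370,270), about 0.25 rad open. Continuing.

```bash
python3 arc.py "[556.1,-13.77,74.37]" "[.38,.46,.54,.62,.7]"
```

```text
0.38 [0.004, 0.0011, 0.0071]
0.46 [0.0083, 0.0021, 0.0136]
0.54 [0.013, 0.0033, 0.0198]
0.62 [0.0183, 0.0046, 0.0255]
0.7 [0.0239, 0.006, 0.0308]
```

Emit:
apply_moves(
  series=[
    [0, [0.004, 0.0011, 0.0071], 0],
    [0, [0.0083, 0.0021, 0.0136], 0],
    [0, [0.013, 0.0033, 0.0198], 0],
    [0, [0.0183, 0.0046, 0.0255], 0],
    [0, [0.0239, 0.006, 0.0308], 0],
  ],
)

```text
time: 10.68
tool_pos: [580.5, -7.7, 105.7]
tcp_rot: [-179.7, -0.1, 103.7]
ft_force: [0.4, 0.3, -3.2]
finger_gap: 13.2
```

```bash
python3 avg.py
python3 - <<'E'
from h import *
from arc import *
s=sense(); print(s["tool_pos"])
for th in (.78,.86,.94,1.02,1.1): print(th,np.round((T(th)-s["tool_pos"])/1000,4).tolist())
E
```

```text
mean [580.45  -7.74 105.59 103.72] std [0.67 0.13 0.62 0.  ] last [579.67  -7.88 104.87 103.71] 10.975 [ 0.22 -0.21 -2.34] [-0.13  0.1   0.08] 13.082618534331312
[579.67000883  -7.87858392 104.87213867]
0.78 [0.0064, 0.0016, 0.0051]
0.86 [0.0128, 0.0032, 0.0094]
0.94 [0.0196, 0.0048, 0.0132]
1.02 [0.0265, 0.0065, 0.0164]
1.1 [0.0338, 0.0083, 0.019]
```

Emit:
apply_moves(
  series=[
    [0, [0.0064, 0.0016, 0.0051], 0],
    [0, [0.0128, 0.0032, 0.0094], 0],
    [0, [0.0196, 0.0048, 0.0132], 0],
    [0, [0.0265, 0.0065, 0.0164], 0],
    [0, [0.0338, 0.0083, 0.019], 0],
  ],
)

```text
time: 11.6
tool_pos: [614.1, 0.6, 124.1]
tcp_rot: [-179.7, -0.1, 103.7]
ft_force: [-0.7, -0.2, -2.6]
finger_gap: 13.4
```

```bash
python3 look.py 8; python3 avg.py
python3 - <<'E'
from h import *
from arc import *
s=sense(); print(s["tool_pos"])
for th in (1.17,1.24,1.31,1.38,1.44): print(th,np.round((T(th)-s["tool_pos"])/1000,4).tolist())
E
```

```text
11.75 [613.99   0.58 124.12] [-179.7    -0.09  103.72] 13.397706730560154 [-0.5  -0.21 -0.59]
mean [613.3    0.4  123.76 103.71] std [0.15 0.05 0.07 0.01] last [613.23   0.35 123.77 103.7 ] 12.05 [-0.18 -0.6  -1.88] [-0.03  0.08  0.06] 13.456507824763227
[6.13225816e+02 3.51978644e-01 1.23771557e+02]
1.17 [0.0067, 0.0017, 0.0018]
1.24 [0.0132, 0.0033, 0.0032]
1.31 [0.0199, 0.0049, 0.004]
1.38 [0.0266, 0.0066, 0.0044]
1.44 [0.0323, 0.008, 0.0043]
```

View pics/side8.png

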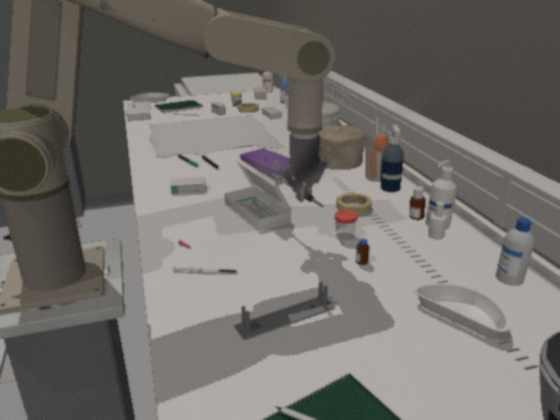

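View pics/scene8c.png

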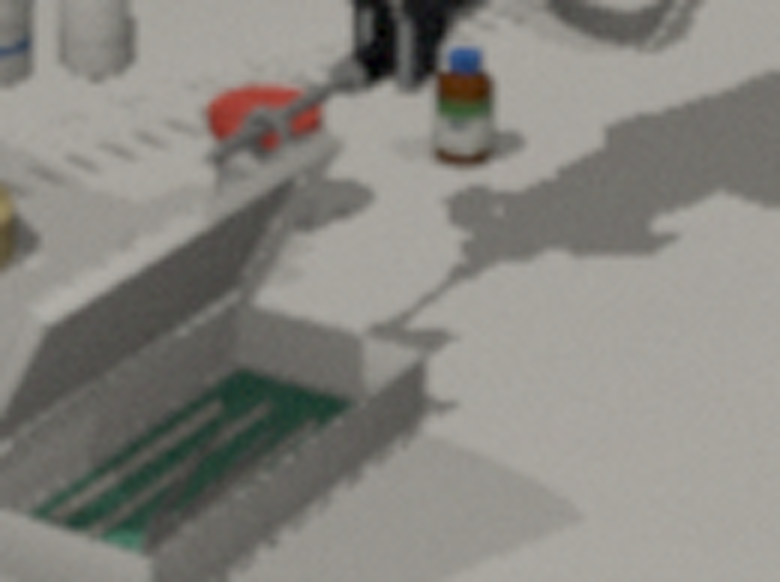

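The lid is about 1.05 rad open, with the rod through the eye at crop (260,130) and its tip at (215,155). Continuing.

Emit:
apply_moves(
  series=[
    [0, [0.0067, 0.0017, 0.0018], 0],
    [0, [0.0132, 0.0033, 0.0032], 0],
    [0, [0.0199, 0.0049, 0.004], 0],
    [0, [0.0266, 0.0066, 0.0044], 0],
    [0, [0.0323, 0.008, 0.0043], 0],
  ],
)

```text
time: 12.68
tool_pos: [646.1, 8.5, 128.1]
tcp_rot: [-179.7, -0.1, 103.7]
ft_force: [0.3, 0.8, -2.2]
finger_gap: 13.4
```

```bash
python3 look.py 9; python3 avg.py
python3 - <<'E'
from h import *
from arc import *
s=sense(); print(s["tool_pos"])
for th in (1.47,1.5,1.53,1.56): print(th,np.round((T(th)-s["tool_pos"])/1000,4).tolist())
for n,(x0,y0) in (("scene",(195,130)),("side",(205,110))):
    im=cv2.imread(f"pics/{n}9.png")[y0:y0+130,x0:x0+130]; cv2.imwrite(f"pics/{n}9d.png",cv2.resize(im,None,fx=4.6,fy=4.6,interpolation=cv2.INTER_CUBIC))
E
```

```text
12.825 [645.79   8.5  127.95] [-179.66   -0.11  103.71] 13.589701936223673 [-1.14 -0.53 -1.64]
mean [645.4    8.36 128.02 103.7 ] std [0.08 0.03 0.05 0.  ] last [645.34   8.32 128.06 103.7 ] 13.125 [-0.36  0.01 -1.19] [-0.01  0.02  0.04] 13.258796540281724
[645.34275827   8.31763676 128.06285465]
1.47 [0.0031, 0.0007, -0.0002]
1.5 [0.0059, 0.0014, -0.0004]
1.53 [0.0088, 0.0021, -0.0008]
1.56 [0.0116, 0.0028, -0.0012]
```

View pics/side9d.png

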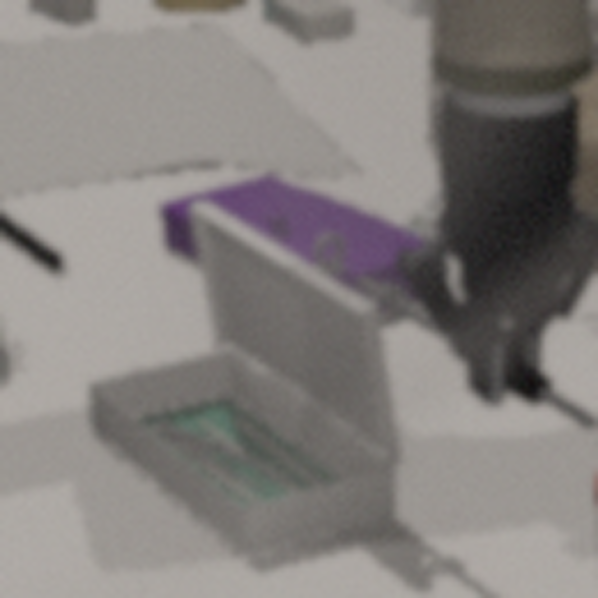

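View pics/scene9d.png

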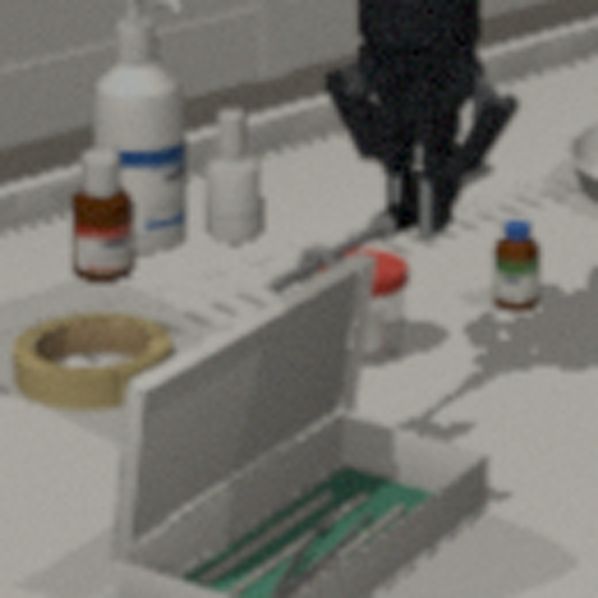

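View pics/wrist9.png

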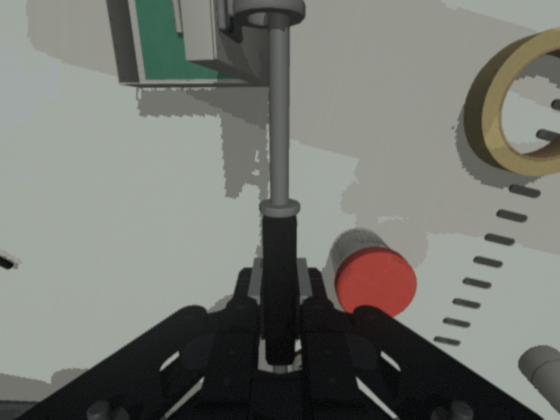

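Emit:
apply_moves(
  series=[
    [0, [0.003, 0.0007, -0.0002], 0],
    [0, [0.006, 0.0014, -0.0004], 0],
    [0, [0.009, 0.0021, -0.0008], 0],
    [0, [0.0118, 0.0028, -0.0012], 0],
    [0, [0.0118, 0.0028, -0.0012], 0],
  ],
)

```text
time: 13.75
tool_pos: [657.4, 11.2, 126.8]
tcp_rot: [-179.7, -0.1, 103.7]
ft_force: [0.9, -0.1, -2.0]
finger_gap: 13.7
```

```bash
python3 avg.py; python3 look.py 10;  python3 - <<'E'
from h import *
for n,(x0,y0) in (("scene",(205,165)),("side",(235,140))):
    im=cv2.imread(f"pics/{n}10.png")[y0:y0+90,x0:x0+90]; cv2.imwrite(f"pics/{n}10d.png",cv2.resize(im,None,fx=6.6,fy=6.6,interpolation=cv2.INTER_CUBIC))
E
```

```text
mean [657.14  11.14 126.85 103.7 ] std [0.05 0.03 0.05 0.  ] last [657.12  11.14 126.91 103.7 ] 14.05 [ 0.03  0.4  -1.5 ] [-0.03 -0.02  0.02] 13.418852281061746
14.2 [657.14  11.09 126.92] [-179.66   -0.1   103.7 ] 13.479516153943818 [-0.01  0.33 -1.92]
```

View pics/side10d.png

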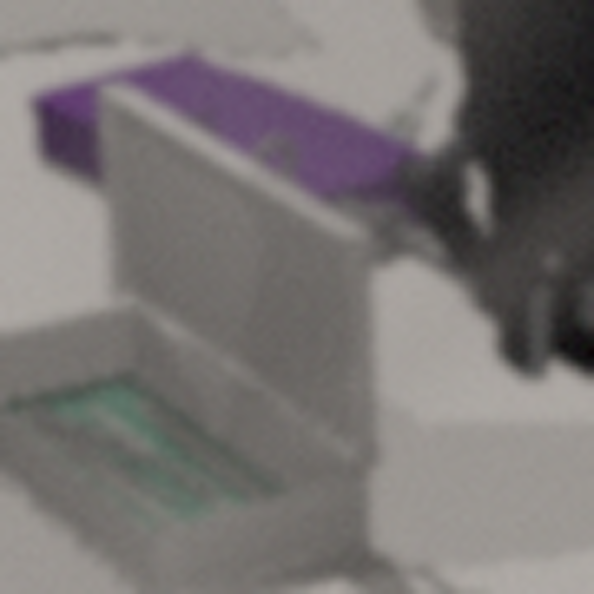

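View pics/scene10d.png

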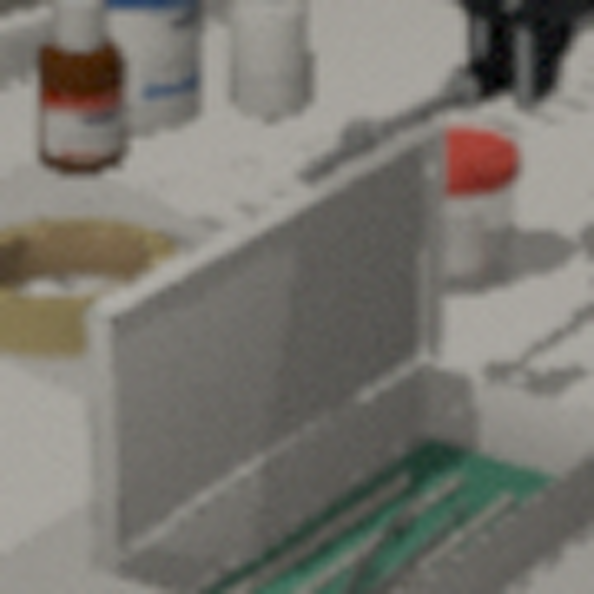

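View pics/wrist10.png

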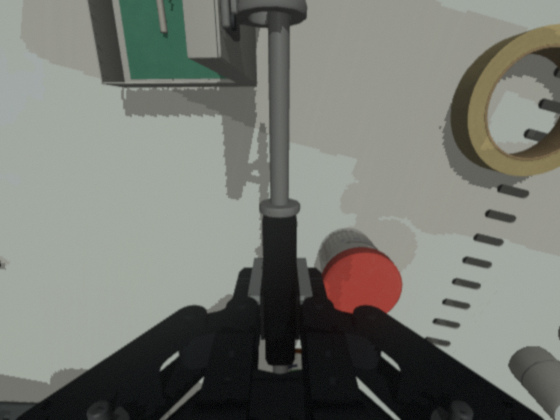

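```bash
cat > ov.py <<'E'
from h import *
import sys
k=sys.argv[1]
a=np.radians(13.84);R=np.array([[np.cos(a),-np.sin(a),0],[np.sin(a),np.cos(a),0],[0,0,1]])
# box origin: avg of corner fit and triangulated eye
B=np.array([519.3,97.5,52])-R@[-43.7,-92,52]
def W(x,y,z,th):
    dx,dz=x-53,z-35
    return B+R@[53+dx*np.cos(th)+dz*np.sin(th),y,35-dx*np.sin(th)+dz*np.cos(th)]
print(B)
for n,(x0,y0) in (("scene",(205,165)),("side",(235,140))):
    p=np.load(f"pics/{n}{k}.npy",allow_pickle=True).item()
    im=cv2.imread(f"pics/{n}{k}.png")[y0:y0+90,x0:x0+90]; im=cv2.resize(im,None,fx=6.6,fy=6.6,interpolation=cv2.INTER_CUBIC)
    f=lambda X:tuple(int(v) for v in (proj(p,X)[0]-[x0,y0]+.45)*6.6)
    for th,c in ((1.44,(0,0,255)),(1.56,(0,255,0)),(1.68,(255,0,0))):
        for z in (36,):
            q=[f(W(x,y,z,th)) for x,y in((-55.5,-109),(-55.5,109),(55.5,109),(55.5,-109))]
            cv2.polylines(im,[np.array(q)],True,c,1)
            cv2.circle(im,f(W(-43.7,-92,52,th)),3,c,-1)
    cv2.imwrite(f"pics/{n}{k}ov.png",im)
E
python3 ov.py 10
```

```text
[539.72383356 197.28254869   0.        ]
```

View pics/scene10ov.png

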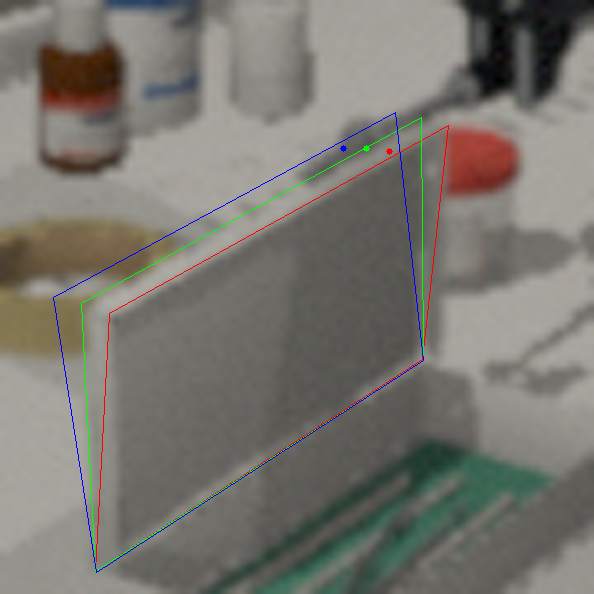

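View pics/side10ov.png

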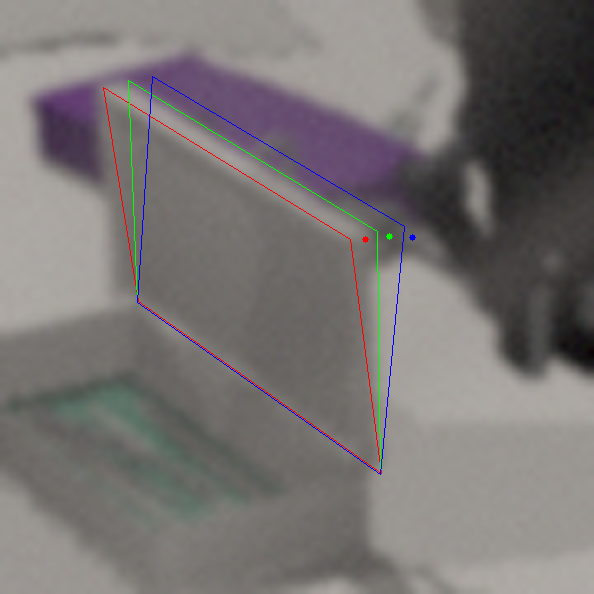

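The lid slopes against the overlay give about 1.53 rad, with the lid leaning on the rod about 3 mm behind centre. Nudging 2 mm closer to balance and letting it settle.

Emit:
apply_moves(
  series=[
    [0, [0.001, 0.0002, 0], 0],
    [0, [0.002, 0.0005, 0], 0],
    [0, [0.002, 0.0005, 0], 0],
    [0, [0.002, 0.0005, 0], 0],
    [0, [0.002, 0.0005, 0], 0],
  ],
)

```text
time: 14.82
tool_pos: [659.1, 11.6, 126.9]
tcp_rot: [-179.7, -0.1, 103.7]
ft_force: [0.1, -0.2, -1.5]
finger_gap: 13.3
```

```bash
python3 avg.py; python3 look.py 11; python3 ov.py 11; python3 avg.py; python3 look.py 12
python3 - <<'E'
from h import *
for n in("scene","side"):
    a=cv2.imread(f"pics/{n}11.png").astype(int);b=cv2.imread(f"pics/{n}12.png").astype(int); d=abs(a-b).max(2); print(n,d.max(),(d>40).sum())
E
```

```text
mean [659.12  11.61 126.92 103.7 ] std [0.01 0.01 0.01 0.  ] last [659.13  11.62 126.91 103.7 ] 15.125 [-0.41 -0.22 -1.31] [-0.06 -0.04 -0.01] 13.605370233217924
15.275 [659.14  11.64 126.93] [-179.66   -0.11  103.7 ] 13.48587399096736 [-0.09  0.64 -1.83]
[539.72383356 197.28254869   0.        ]
mean [659.14  11.61 126.93 103.7 ] std [0.01 0.01 0.01 0.  ] last [659.13  11.62 126.94 103.7 ] 15.575 [-0.39 -0.28 -2.52] [-0.04  0.   -0.03] 13.032415049646353
15.725 [659.16  11.62 126.94] [-179.66   -0.1   103.7 ] 13.548547556804218 [ 0.2  -0.91 -2.09]
scene 28 0
side 21 0
```

View pics/scene11ov.png

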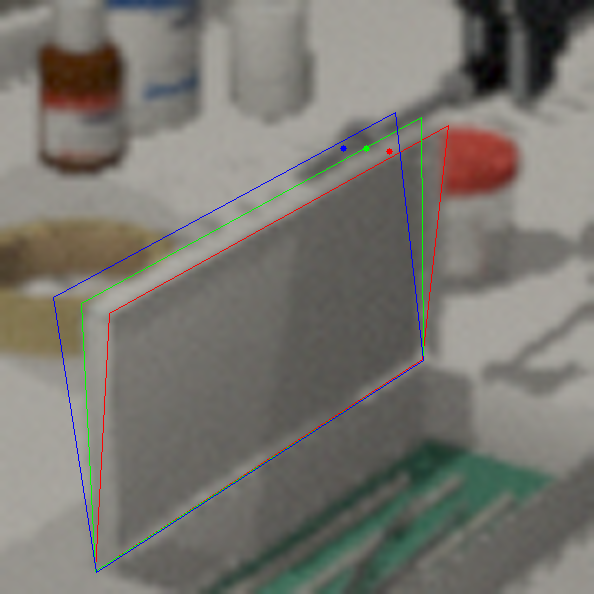

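View pics/side11ov.png

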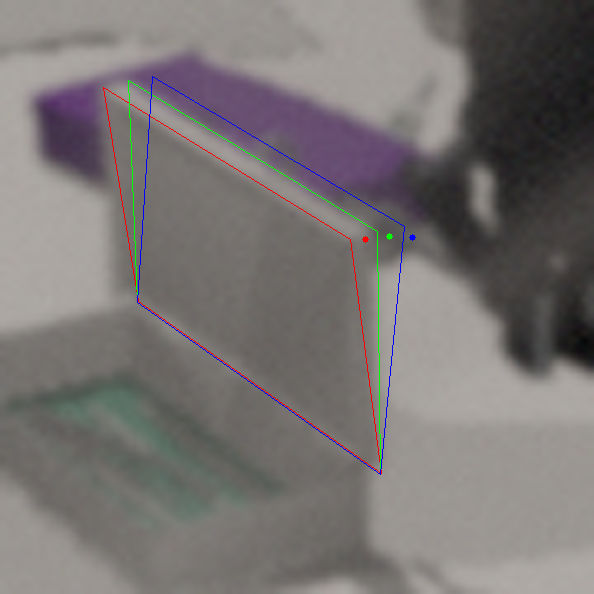

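View pics/wrist11.png

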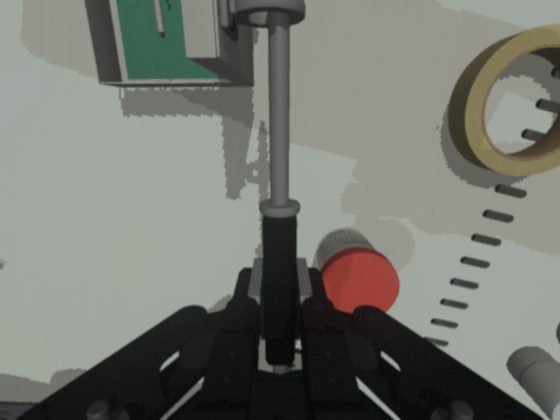

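The lid is at about 1.54 rad by the overlay, two frames 0.4 s apart are the same, and the shaft is in the ring at wrist (270,8). The cup, vial and carton have not been disturbed. Handing in.

```bash
python3 -c "
from bench import hand_in
print(hand_in())"
```

```text
the job is handed in; nothing more can be done
None
```

I took the rod from its rest, passed its tip about 43 mm through the eye of the stainless box, and swung the lid up to its balance point. I handed in at about 15.7 s of the 48 s, still gripping the rod in the eye; no verdict was reported.

**Last checks:**
- **Lid angle:** about 1.54 rad, judged by eye from the lid's edge slopes against a projected overlay in two views; I put it within about 0.03 rad. The target range is 1.44–1.68 rad.
- **Lid steady:** two pairs of pictures about 0.45 s apart showed no change beyond image noise.
- **Rod:** held in the jaws, with its axis about 130 mm up and the shaft visible inside the ring in the wrist view. The lid leans slightly on it.
- **Gripper and box:** no gripper contact with the box was seen, and the wrist force stayed within a few newtons.
- **Bystanders:** the planned path stayed well above the cup and vial and well away from the carton. I saw no sign that any of them moved, but I did not re-measure their positions at the end.

**One disagreement:** before insertion, the camera measurement put the rod tip about 3 mm lower than the arm's reported position did. A look during insertion agreed better with the arm, so I lowered the rod 1 mm. The tip went in without measurable contact force.

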